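Find the full screw tin by its weight and clip it into the holder

ROBOT

A 6-joint arm with a two-finger parallel gripper is mounted at the origin on a cart in front of the work surface, level with it; the furniture and walls round the work are solid. World frame = base frame: x ahead of the robot, y to its left, z up, the work surface at z = 0. Lengths are in m, angles in rad, forces in N, time in s.
With the tool pointing down it reaches from about 0.35 to 0.975 m from the base axis. Payload 4.9 kg.
Tool frame: the origin (TCP) lies at the very end of the fingers, on their centre line; the grasp point (between the pads) lies 19 mm behind it; z points along the fingers, y is the line along which they close (so a half turn about z gives the same grasp; the last joint's range is limited). The gripper opens to 85 mm and grips with 20 to 120 N. Pads are 22 mm wide; open, the fingers measure 114 mm over their backs; the gripper's body (76 mm by 85 mm) begins 54 mm behind the grasp point. The pads swing forward as they close: fully open they stand 13 mm farther back than shut.
Start: joints at [-1.433, 0.053, 1.613, -0, 1.476, -0.119], TCP at [0.159, -0.604, 0.203] pointing down, gripper open.
Joint ranges: [-3.01, 3.01], [-1.01, 2.22], [0.06, 2.58], [-1.02, 4.17], [0.09, 2.62], [-3.14, 3.14]. Speed limits (rad/s): [2.57, 2.57, 3.14, 3.14, 3.14, 3.14].

INTERFACE

Orientations are given as [roll, pitch, yaw] about the fixed x, y, z axes, in that order (R = Rz(yaw) Ry(pitch) Rx(roll)).
In Python, from rig import ctrl, imaging, job_done, spotter gives the robot as it stands.
- The arm moves only by the shell command python3 -m pendant 'ROWS'. ROWS is JSON, a list of rows, each a list of 7 numbers: the shift along the tool's x, y, z in units of 40 mm (1.0 is 40 mm), then the turn, a rotation vector about the tool's x, y, z in units of 10 degrees (1.0 is 10 degrees), then the finger opening in mm, from 0 to 85.4. In form: [[tx, ty, tz, ax, ay, az, hand], ...]. A call has exactly 10 rows; each row is the pose to reach, as a shift and turn from the pose commanded when the call began, along the tool's axes at that moment; what a row does not reach only later rows make up. A row lasts 1/8 s, in which the tool goes at most 62.5 mm and 10.7 degrees, less where a joint would pass 70% of its speed; a pose out of reach is approached as far as the arm can. A call with a gripper value outside its range is refused whole. The fingers move at their own pace and stop on an object; the grip force is fixed at half the most. Time passes only in rows, so rows that repeat a pose let the fingers close, or fill a call up. It gives the time, the measured TCP pose, the force, the opening and the grip force at its end, in the units of the state.
- ctrl.read_state(): the state, without advancing time (a new reading comes with each control period).
- imaging.read_camera(name): name is "scene" or "top"; returns the picture (400x640x3 uint8, red, green, blue); there is no depth.
- imaging.get_calibration(name): a dict with "mtx" (3x3 intrinsics, pixels), "distortion" ([k1, k2, p1, p2, k3] as OpenCV has them; the pictures are not rectified), "R" (3x3) and "t" (3): a world point X has camera coordinates R X + t. Camera axes: x right, y down, z forward; pixel columns grow to the right and rows downward; lengths in m; the calibration is good to about 2 mm. A picture is of the moment at which its call begins. get_calibration takes no time and is no camera call.
- job_done(): hands the job in; it is judged then, once.
Trained networks look in the newest picture that a camera, given by its name, has taken for a name from the list of things; names that differ only in an ending like _2 or _b are one class to them, and where a whole thing is asked for, a point or a joint stands for the part that bears it (a point fixed in the world has none). Each returns a list of dicts, best first, with "conf" (0 to 1); they miss things now and then, are a little off and sometimes report something else, mostly with a low value. They report only what shows in the picture. A call takes as long as a camera call.
- spotter.spot_in(camera, name): "bbox" ([left, top, right, bottom] in pixels, round what is visible of it).
- spotter.outline_of(camera, name): "pixels" (400x640 bool, what is visible of it) and "bbox" ([left, top, right, bottom] in pixels, round what is visible of it).
The state is a dict: "time_s": time; "joints": joint angles; "qvel": joint speeds; "effort": joint torques, N m; "eef_pos": TCP position; "eef_rot": TCP orientation; "wrist_force": force on the tool from outside, world axes, zero at the start; "ft_torque": the same for the moment, N m; "gripper_width": opening from 0.0 (shut) to 1.0 (fully open); "grasp_force": force on a finger pad.
Only numpy, scipy, OpenCV 4.12 (cv2) and the standard library are available. Lean on these libraries where they do the work, as an engineer would, in place of code of your own. Each camera call takes 0.05 s, during which the arm holds its last target. There are 200 camera calls.

TASK

Lift the three identical closed tins to find out which one is full of screws. Lay that one flat in the nest of the wooden holder and fold both hinged clips fully down over its lid; set the two empty tins down flat in the shallow plywood tray. Keep the tins level, do not drop them, and do not knock the oil bottle, the tape roll or the sanding block about.

Things in the scene. Friction and masses are not known exactly. Their poses are not given: they have to be found in the camera images.
- tin_a: Closed flat hinged metal tin, 64 mm (own x) x 99 mm (own y) x 26 mm high; origin at the centre of its underside (1 mm above its lowest face), z up, balanced about its middle. Lid stays shut. The three tins look identical: one is full of screws (0.48 to 0.78 kg), two are empty (0.10 to 0.21 kg). Only lifting tells which; names and places say nothing.
- tin_b: Closed flat hinged metal tin, 64 mm (own x) x 99 mm (own y) x 26 mm high; origin at the centre of its underside (1 mm above its lowest face), z up, balanced about its middle. Lid stays shut. The three tins look identical: one is full of screws (0.48 to 0.78 kg), two are empty (0.10 to 0.21 kg). Only lifting tells which; names and places say nothing.
- tin_c: Closed flat hinged metal tin, 64 mm (own x) x 99 mm (own y) x 26 mm high; origin at the centre of its underside (1 mm above its lowest face), z up, balanced about its middle. Lid stays shut. The three tins look identical: one is full of screws (0.48 to 0.78 kg), two are empty (0.10 to 0.21 kg). Only lifting tells which; names and places say nothing.
- holder: Wooden holder fixed to the bench; base board 100 (own x) x 190 (own y) x 8 mm, origin under its centre, z up. Its y ends carry blocks 70 mm wide, 32 mm high, inner faces 112 mm apart, with a clip on each. Four corner lips 10 mm high, 76 mm apart in x, leave the middle 76 mm of both long sides open for fingers. A tin lies in it with its long side along y, about 6 mm loose all round.
- nest (a point): Centre of the nest: on the top of the holder's base board, 8 mm above the bench, where the middle of the tin's underside belongs; axes as the holder's.
- clip_a (a joint): Steel clip, a flap 40 mm wide, 39 mm long from its pin, 3 mm thick, hinged on the block at the holder's +y end. Angle in rad: 0 = fully shut, level over the nest, at its stop; 1.57 = upright; up to 1.95 = leaning outward. Stiff hinge (0.035 N m): it stays where it is left; 1 to 2 N near the tip moves it.
- clip_b (a joint): Steel clip, a flap 40 mm wide, 39 mm long from its pin, 3 mm thick, hinged on the block at the holder's -y end. Angle in rad: 0 = fully shut, level over the nest, at its stop; 1.57 = upright; up to 1.95 = leaning outward. Stiff hinge (0.035 N m): it stays where it is left; 1 to 2 N near the tip moves it.
- clip_a_hinge (a point): Middle of clip_a's hinge pin, 37 mm above the bench, 66 mm from the nest centre along the holder's +y; pin along the holder's x; axes as the holder's. The shut clip lies about 2 mm above the lid of a seated tin.
- clip_b_hinge (a point): The same for clip_b, 66 mm from the nest centre along the holder's -y.
- tray: Shallow open plywood tray fixed to the bench, 162 mm (own x) x 282 mm (own y) x 16 mm, walls and floor 6 mm thick, inner floor 150 x 270 mm; origin at the centre of its underside, z up. The two empty tins fit side by side, each lying across it (tin long side along the tray's x), about 65 mm either side of its middle.
- oil_bottle: Bystander: small upright dropper bottle, 33 mm across, 102 mm tall; origin at the centre of its underside.
- tape_roll: Bystander: roll of masking tape lying flat, 100 mm across, 25 mm high; origin at the centre of its underside.
- sanding_block: Bystander: cork-topped sanding block, 64 mm (own x) x 110 mm (own y) x 29 mm high; origin at the centre of its underside.

How it is judged:
On the way:
1. the full tin lies flat in the nest of the holder with both clips still open (((horizontal distance between tin_a and nest below 0.011 m and angle between the y axis of tin_a and the y axis of holder, either way round below 0.15 rad and z of tin_a in the frame of holder below 0.013 m and angle between tin_a's own z axis and vertical below 0.08 rad and contact force between tin_a and holder above 3.3 N) or (horizontal distance between tin_b and nest below 0.011 m and angle between the y axis of tin_b and the y axis of holder, either way round below 0.15 rad and z of tin_b in the frame of holder below 0.013 m and angle between tin_b's own z axis and vertical below 0.08 rad and contact force between tin_b and holder above 3.3 N) or (horizontal distance between tin_c and nest below 0.011 m and angle between the y axis of tin_c and the y axis of holder, either way round below 0.15 rad and z of tin_c in the frame of holder below 0.013 m and angle between tin_c's own z axis and vertical below 0.08 rad and contact force between tin_c and holder above 3.3 N)) and value of joint each of clip_a, clip_b above 0.8 rad), for 0.2 s.
At the end, for the whole second after the job is handed in: The full tin (bears on the holder with over 3.3 N) lies flat in the nest, within 11 mm of its centre and 0.15 rad of the holder's length, both clips folded down to under 0.15 rad; both empty tins lie flat on the tray's floor inside its walls; all at rest (((horizontal distance between tin_a and nest below 0.011 m and angle between the y axis of tin_a and the y axis of holder, either way round below 0.15 rad and z of tin_a in the frame of holder below 0.013 m and angle between each of tin_a, tin_b, tin_c's own z axis and vertical below 0.08 rad and contact force between tin_a and holder above 3.3 N and x of tin_b in the frame of tray between -0.075 and 0.075 m and y of tin_b in the frame of tray between -0.135 and 0.135 m and z of each of tin_b, tin_c in the frame of tray below 0.011 m and x of tin_c in the frame of tray between -0.075 and 0.075 m and y of tin_c in the frame of tray between -0.135 and 0.135 m) or (horizontal distance between tin_b and nest below 0.011 m and angle between the y axis of tin_b and the y axis of holder, either way round below 0.15 rad and z of tin_b in the frame of holder below 0.013 m and angle between each of tin_b, tin_a, tin_c's own z axis and vertical below 0.08 rad and contact force between tin_b and holder above 3.3 N and x of tin_a in the frame of tray between -0.075 and 0.075 m and y of tin_a in the frame of tray between -0.135 and 0.135 m and z of each of tin_a, tin_c in the frame of tray below 0.011 m and x of tin_c in the frame of tray between -0.075 and 0.075 m and y of tin_c in the frame of tray between -0.135 and 0.135 m) or (horizontal distance between tin_c and nest below 0.011 m and angle between the y axis of tin_c and the y axis of holder, either way round below 0.15 rad and z of tin_c in the frame of holder below 0.013 m and angle between each of tin_c, tin_a, tin_b's own z axis and vertical below 0.08 rad and contact force between tin_c and holder above 3.3 N and x of tin_a in the frame of tray between -0.075 and 0.075 m and y of tin_a in the frame of tray between -0.135 and 0.135 m and z of each of tin_a, tin_b in the frame of tray below 0.011 m and x of tin_b in the frame of tray between -0.075 and 0.075 m and y of tin_b in the frame of tray between -0.135 and 0.135 m)) and value of joint each of clip_a, clip_b below 0.15 rad and linear speed of each of tin_a, tin_b, tin_c below 0.02 m/s); the robot touches nothing.
It fails at once if a tin is tipped by more than 0.5 rad (angle between any of tin_a, tin_b, tin_c's own z axis and vertical above 0.5 rad).
It fails at once if a tin is dropped (it falls free, touching nothing, more than 5 cm above the bench) ((height (world z) of tin_a above 0.05 m and contact force between tin_a and anything else below 0.02 N) or (height (world z) of tin_b above 0.05 m and contact force between tin_b and anything else below 0.02 N) or (height (world z) of tin_c above 0.05 m and contact force between tin_c and anything else below 0.02 N)).
It fails at once if the oil bottle, tape roll or sanding block is moved by more than 3 cm or tipped by more than 0.4 rad (distance of any of oil_bottle, tape_roll, sanding_block from where it was at the start of the episode above 0.03 m or angle between any of oil_bottle, tape_roll, sanding_block's own z axis and vertical above 0.4 rad).
It also fails if it takes over 72 s, if anything falls off the work surface, if the arm or the gripper's body presses on something with over 40 N, if the wrist force passes 120 N, or if a joint passes its speed limit or range.

## Working session

There is one attempt and no reset: what is moved stays moved. The work goes in short steps, Python scripts to look and compute and a shell command to move; the robot and the scene stay as the last step left them, time stands still between calls to the robot, and variables do not carry over. Pictures are saved under pics/ and viewed, at most 10 in all, crops included, and the job is handed in when it is done.

```bash
ls; mkdir -p pics; python3 - <<'E'
from rig import ctrl, imaging, spotter
import cv2,numpy as np
print(ctrl.read_state())
for c in("scene","top"):
    im=imaging.read_camera(c);cv2.imwrite(f"pics/{c}0.png",im[:,:,::-1])
    k=imaging.get_calibration(c);print(c,k)
    for n in("tin_a","holder","tray","clip_a","oil_bottle","tape_roll","sanding_block"):
        print(c,n,[(np.round(d["bbox"]).tolist(),round(d["conf"],2)) for d in spotter.spot_in(c,n)])
E
```

```text
pics
{'time_s': 0.0, 'joints': array([-1.43299142e+00,  5.33633524e-02,  1.61431220e+00, -1.45629525e-06,
        1.47599511e+00, -1.18979769e-01]), 'qvel': array([-0.00061366, -0.00088511,  0.00114921,  0.00151858, -0.00060658,
       -0.00064941]), 'effort': array([ 1.43653018e-03, -3.93682086e+01, -3.70172024e+01,  1.14224904e-04,
        7.07826490e-03,  1.75081760e-05]), 'eef_pos': array([ 0.15864958, -0.60381829,  0.20204818]), 'eef_rot': array([-3.13952916e+00, -2.45218702e-04,  2.56784567e-01]), 'wrist_force': array([-0.11268171,  0.97080751, -0.27879908]), 'ft_torque': array([ 0.05369037, -0.00376184, -0.02426482]), 'grasp_force': 0.0, 'gripper_width': 1.0021312646947835}
scene {'mtx': array([[473.49578043,   0.        , 326.8385769 ],
       [  0.        , 473.49578043, 197.23576937],
       [  0.        ,   0.        ,   1.        ]]), 'distortion': array([-0.08390152,  0.        ,  0.        ,  0.        ,  0.        ]), 'R': array([[-0.90387001, -0.42778216, -0.00462926],
       [-0.27080494,  0.58049948, -0.76790953],
       [ 0.33118528, -0.69283677, -0.64054159]]), 't
[... 916 characters left out ...]
01, -2.23607066e-04, -1.44940373e-01],
       [ 1.44934825e-01,  7.35770007e-03, -9.89413847e-01]]), 't': array([0.03666186, 0.57659951, 0.82778251])}
top tin_a [([262.0, 246.0, 303.0, 298.0], 0.9), ([352.0, 252.0, 380.0, 296.0], 0.78), ([298.0, 203.0, 338.0, 254.0], 0.68)]
top holder [([186.0, 175.0, 234.0, 263.0], 0.84), ([191.0, 186.0, 218.0, 195.0], 0.75)]
top tray [([408.0, 163.0, 481.0, 291.0], 0.88)]
top clip_a [([194.0, 247.0, 215.0, 256.0], 0.65), ([191.0, 186.0, 215.0, 196.0], 0.46)]
top oil_bottle [([382.0, 129.0, 396.0, 152.0], 0.54)]
top tape_roll [([294.0, 142.0, 338.0, 184.0], 0.86)]
top sanding_block [([357.0, 174.0, 385.0, 223.0], 0.92), ([408.0, 160.0, 483.0, 288.0], 0.17)]
```

```bash
cat > h.py <<'E'
import cv2,numpy as np
from rig import ctrl,imaging,spotter
def cal(c):
    k=imaging.get_calibration(c);return k["mtx"],k["distortion"],k["R"],k["t"]
def norm(c,uv):
    K,D,R,t=cal(c);return cv2.undistortPoints(np.array(uv,float).reshape(-1,1,2),K,D)[:,0]
def ground(c,uv,z):
    K,D,R,t=cal(c);n=norm(c,uv);d=np.c_[n,np.ones(len(n))]@R;o=-R.T@t
    return o+d*((z-o[2])/d[:,2])[:,None]
def tri(uvs,uvt):
    P=[np.c_[cal(c)[2],cal(c)[3]] for c in("scene","top")]
    X=cv2.triangulatePoints(P[0],P[1],norm("scene",uvs).T,norm("top",uvt).T);return (X[:3]/X[3]).T
def proj(c,X):
    K,D,R,t=cal(c);return cv2.projectPoints(np.array(X,float).reshape(-1,3),cv2.Rodrigues(R)[0],t,K,D)[0][:,0]
E
python3 - <<'E'
from h import *
a=cv2.imread("pics/top0.png")[110:310,170:490];cv2.imwrite("pics/t1.png",cv2.resize(a,(800,500),interpolation=cv2.INTER_CUBIC))
a=cv2.imread("pics/scene0.png")[120:320,230:440];cv2.imwrite("pics/s1.png",cv2.resize(a,(630,600),interpolation=cv2.INTER_CUBIC))
for n in("tin_a","holder","tray","sanding_block","tape_roll"):
  for d in spotter.outline_of("top",n):
    m=d["pixels"].astype(np.uint8);c=max(cv2.findContours(m,0,1)[0],key=cv2.contourArea)[:,0]
    z={"tray":.016,"holder":.02,"sanding_block":.029}.get(n,.026)
    g=ground("top",c,z)[:,:2].astype(np.float32);r=cv2.minAreaRect(g)
    print(n,round(d["conf"],2),np.round(r[0],4),np.round(r[1],4),round(r[2],1))
E
```

```text
tin_a 0.94 [0.4375 0.129 ] [0.0638 0.0971] 79.9
tin_a 0.65 [0.524  0.0553] [0.0997 0.0639] 17.2
tin_a 0.61 [ 0.4268 -0.0505] [0.0632 0.0967] 89.6
tin_a 0.21 [ 0.7291 -0.1095] [0.0345 0.0561] 63.0
holder 0.93 [0.5403 0.2929] [0.1876 0.1001] 1.4
holder 0.23 [0.6781 0.0577] [0.0965 0.0978] 45.6
tray 0.93 [ 0.5358 -0.2285] [0.2826 0.1662] 0.2
tray 0.62 [0.5252 0.0554] [0.1008 0.0681] 18.2
sanding_block 0.67 [ 0.5959 -0.0648] [0.1129 0.0677] 1.8
sanding_block 0.45 [0.5393 0.2913] [0.1854 0.0972] 2.0
tape_roll 0.94 [0.6759 0.0581] [0.0994 0.0997] 89.9
```

View pics/t1.png

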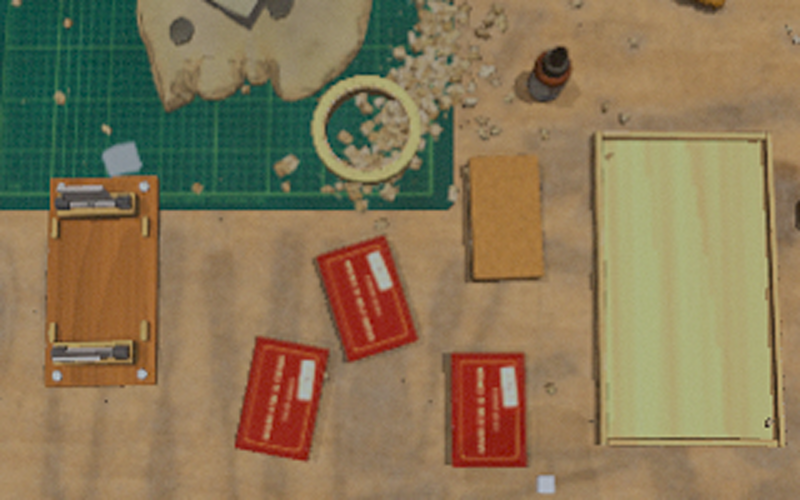

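View pics/s1.png

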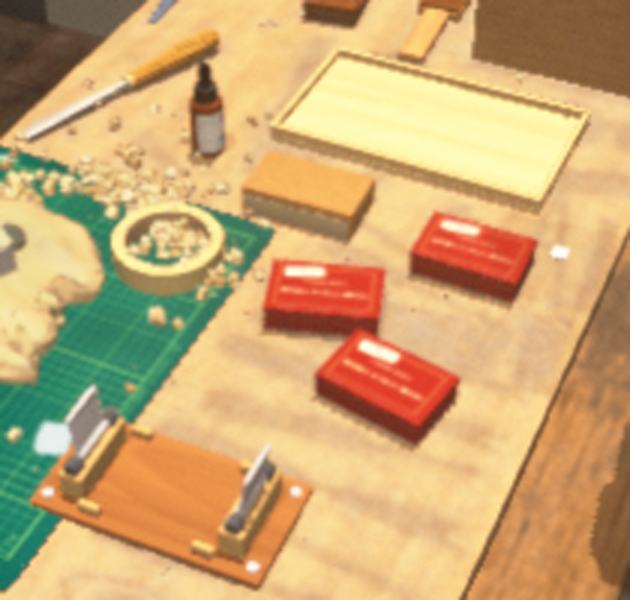

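The top picture shows the tins in crop at (283,398), (366,298) and (488,410). The holder is at (102,280), the tray at (688,290), and both clips are upright. The scene crop agrees: the label patches are at (380,347), (305,271) and (460,227), and both clips stand up. Next I triangulate to check heights.

```bash
cat >> h.py <<'E'
from scipy.spatial.transform import Rotation as Ro
def go(x,y,z,yawdeg):
    s=ctrl.read_state();R=Ro.from_euler("xyz",s["eef_rot"])
    T=Ro.from_euler("xyz",[np.pi,0,np.radians(yawdeg)])
    p=R.inv().apply(np.array([x,y,z])-s["eef_pos"])/.04
    print("to",(x,y,z,yawdeg),"shift",p.round(3),"turn",(np.degrees((R.inv()*T).as_rotvec())/10).round(3))
E
python3 - <<'E'
from h import *
T=np.array([(306,380),(380,270),(509,387),(144,187),(66,187),(141,376),(56,376),(598,443),(769,134)])/2.5+[170,110]
S=np.array([(380,347),(305,271),(460,227),(110,412),(47,492),(296,491),(253,567),(586,118),(273,127)])/3+[230,120]
X=tri(S[:7],T[:7]);print(X.round(4))
# tray rim corners: top only at z=.016 & lids
print(ground("top",T[:3],.026).round(4),ground("scene",S[:3],.026).round(4))
print(ground("top",T[3:7],.008).round(4).mean(0),ground("scene",S[3:7],.008).round(4).mean(0))
# clip boxes tri (top centre of clip tips)
go(.4375,.129,.12,-10.1);go(.4375,.129,.002,-10.1)
E
```

```text
[[ 0.4493  0.1075  0.0293]
 [ 0.5459  0.0436  0.0246]
 [ 0.4439 -0.0686  0.0252]
 [ 0.6188  0.2559  0.0208]
 [ 0.6256  0.3339  0.0036]
 [ 0.4534  0.2568  0.0091]
 [ 0.4524  0.3329  0.0086]]
[[ 0.4509  0.1084  0.026 ]
 [ 0.5473  0.0442  0.026 ]
 [ 0.4451 -0.0682  0.026 ]] [[ 0.4488  0.1038  0.026 ]
 [ 0.5435  0.0447  0.026 ]
 [ 0.4425 -0.0682  0.026 ]]
[0.5398  0.29615 0.008  ] [0.536875 0.292525 0.008   ]
to (0.4375, 0.129, 0.12, -10.1) shift [ 11.397 -15.966   2.083] turn [-0.    -0.     2.481]
to (0.4375, 0.129, 0.002, -10.1) shift [ 11.397 -15.966   5.033] turn [-0.    -0.     2.481]
```

```bash
python3 -m pendant '[[8,-11.2,0.6,0,0,2.48,85],[8,-11.2,0.6,0,0,2.48,85],[8,-11.2,0.6,0,0,2.48,85],[8,-11.2,0.6,0,0,2.48,85],[8,-11.2,0.6,0,0,2.48,85],[8,-11.2,0.6,0,0,2.48,85],[8,-11.2,0.6,0,0,2.48,85],[8,-11.2,0.6,0,0,2.48,85],[8,-11.2,0.6,0,0,2.48,85],[8,-11.2,0.6,0,0,2.48,85]]'; python3 -c "
from h import *
go(.4375,.129,.08,-10.1);go(.4375,.129,.002,-10.1)"
```

```text
time_s: 2.3
eef_pos: [0.355, -0.087, 0.1793]
eef_rot: [-3.141, -0.0, -0.168]
wrist_force: [0.8, -0.9, -0.7]
gripper_width: 0.999
grasp_force: 0.0
to (0.4375, 0.129, 0.08, -10.1) shift [ 1.126 -5.669  2.485] turn [-0.002 -0.003  0.045]
to (0.4375, 0.129, 0.002, -10.1) shift [ 1.125 -5.668  4.435] turn [-0.002 -0.003  0.045]
```

```bash
python3 -m pendant '[[0.4,-1.5,0.5,0,0,0.04,85],[0.7,-3,1.2,0,0,0.04,85],[1.12,-4.5,2,0,0,0.04,85],[1.12,-5.67,2.4,0,0,0.04,85],[1.12,-5.67,2.5,0,0,0.04,85],[1.12,-5.67,3.3,0,0,0.04,85],[1.12,-5.67,4.0,0,0,0.04,85],[1.12,-5.67,4.4,0,0,0.04,85],[1.12,-5.67,4.4,0,0,0.04,85],[1.12,-5.67,4.4,0,0,0.04,85]]'
```

```text
time_s: 3.55
eef_pos: [0.4395, 0.1251, 0.0046]
eef_rot: [-3.141, -0.002, -0.184]
wrist_force: [-0.1, -0.1, -0.4]
gripper_width: 0.996
grasp_force: 0.0
```

```bash
python3 -m pendant '[[0,0,0,0,0,0,50],[0,0,0,0,0,0,50],[0,0,0,0,0,0,50],[0,0,0,0,0,0,50],[0,0,-0.2,0,0,0,50],[0,0,-0.5,0,0,0,50],[0,0,-0.8,0,0,0,50],[0,0,-0.8,0,0,0,50],[0,0,-0.8,0,0,0,50],[0,0,-0.8,0,0,0,50]]'; python3 - <<'E'
from h import *
cv2.imwrite("pics/t2.png",imaging.read_camera("top")[100:320,160:500,::-1])
print(ctrl.read_state()["wrist_force"])
E
```

```text
time_s: 4.8
eef_pos: [0.4378, 0.1255, 0.0348]
eef_rot: [3.141, 0.001, -0.183]
wrist_force: [0.4, -0.1, 0.2]
gripper_width: 0.589
grasp_force: 0.0
[-0.38100969 -0.57226824 -0.29184139]
```

View pics/t2.png

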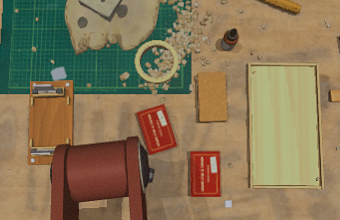

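The arm covers tin 1 in this view, and the grip reads empty: I lifted before the fingers had finished closing. I'll check the tin from the scene camera, then try again with a longer hold.

```bash
python3 -m pendant '[[0,0,0,0,0,0,85],[0,0,0,0,0,0,85],[0,0,0,0,0,0,85],[0,0,0,0,0,0,85],[0,0,0,0,0,0,85],[0,0,0,0,0,0,85],[0,0,0,0,0,0,85],[0,0,0,0,0,0,85],[0,0,0,0,0,0,85],[0,0,0,0,0,0,85]]'; python3 - <<'E'
from h import *
im=imaging.read_camera("scene")
cv2.imwrite("pics/s2.png",cv2.resize(im[160:320,230:430,::-1].copy(),(750,600),interpolation=cv2.INTER_CUBIC))
E
```

```text
time_s: 6.1
eef_pos: [0.4383, 0.1255, 0.0353]
eef_rot: [-3.142, 0.0, -0.183]
wrist_force: [0.3, -0.1, 0.2]
gripper_width: 0.998
grasp_force: 0.0
```

View pics/s2.png

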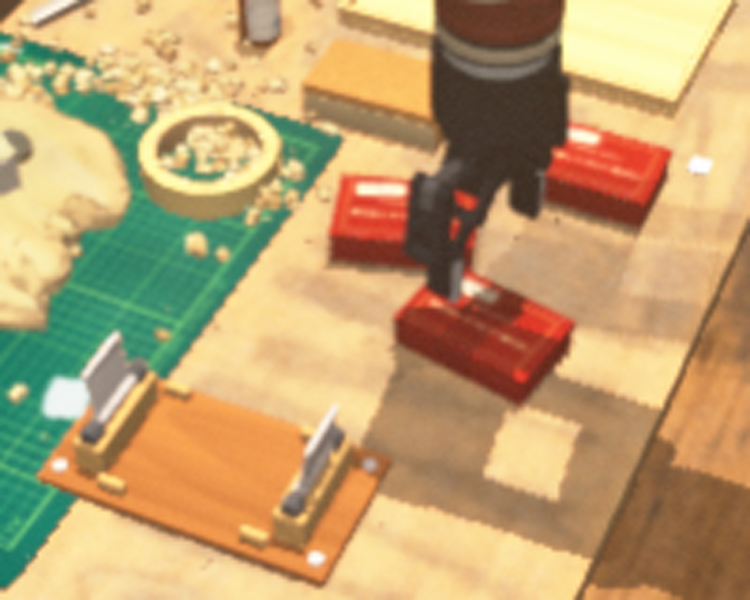

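The tin hasn't moved; its label is near (480,290) in the crop. The open fingers are at (445,300) and (530,210), so I'll compare them with where they should project.

```bash
python3 - <<'E'
from h import *
f=lambda X:((proj("scene",X)-[230,160])*3.75).round(0).tolist()
d=np.array([.182,.983,0]);c=np.array([.4383,.1255,.0353])
for z in(0,.013):print("tips",f([c+d*.043+[0,0,z],c-d*.043+[0,0,z],c+[0,0,z]]))
L=np.array([.983,-.182,0]);t=np.array([.4375,.129,.026])
print("lid",f([t+a*.0495*L+b*.032*d for a,b in((1,1),(1,-1),(-1,-1),(-1,1))]))
E
```

```text
tips [[440.0, 340.0], [513.0, 262.0], [478.0, 300.0]]
tips [[440.0, 325.0], [514.0, 247.0], [478.0, 285.0]]
lid [[384.0, 311.0], [440.0, 255.0], [568.0, 317.0], [515.0, 377.0]]
```

```bash
python3 -m pendant '[[0,-0.09,0.4,0,0,0,85],[0,-0.09,0.8,0,0,0,85],[0,-0.09,0.83,0,0,0,45],[0,-0.09,0.83,0,0,0,45],[0,-0.09,0.83,0,0,0,45],[0,-0.09,0.83,0,0,0,45],[0,-0.09,0.83,0,0,0,45],[0,-0.09,0.83,0,0,0,45],[0,-0.09,0.83,0,0,0,45],[0,-0.09,0.83,0,0,0,45]]'; python3 - <<'E'
from h import *
im=imaging.read_camera("scene")
cv2.imwrite("pics/s3.png",cv2.resize(im[160:260,300:425,::-1].copy(),(750,600),interpolation=cv2.INTER_CUBIC))
print(ctrl.read_state()["gripper_width"])
E
```

```text
time_s: 7.4
eef_pos: [0.4389, 0.1291, 0.0021]
eef_rot: [3.142, -0.0, -0.183]
wrist_force: [-0.3, -0.2, -0.1]
gripper_width: 0.528
grasp_force: 0.0
0.5285925799301481
```

View pics/s3.png

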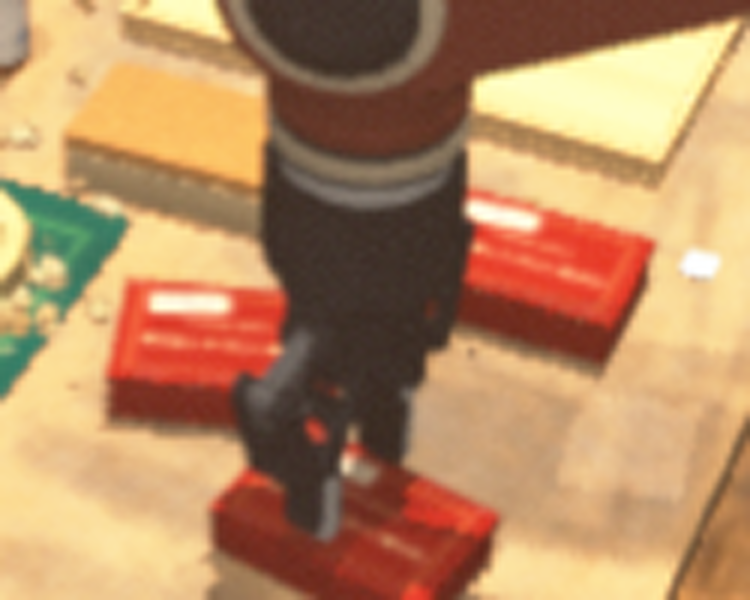

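```bash
python3 - <<'E'
from h import *
for z in(.0021,.012,.026,.04,.05,.06):print(z,proj("scene",[.4389,.1291,z]).round(1),ground("scene",[(359.5,243)],z).round(4), ground("scene",[(353.3,249.2),(365.8,236.7)],z)[:,:2].round(4).tolist())
s=ctrl.read_state();print(s["joints"],s["eef_pos"])
E
```

```text
0.0021 [[356.1 250.5]] [[0.441  0.1019 0.0021]] [[0.4467, 0.1279], [0.4351, 0.0747]]
0.012 [[356.2 247.7]] [[0.4377 0.1111 0.012 ]] [[0.4433, 0.1368], [0.4318, 0.0842]]
0.026 [[356.4 243.6]] [[0.4329 0.1241 0.026 ]] [[0.4384, 0.1494], [0.4272, 0.0977]]
0.04 [[356.6 239.4]] [[0.4282 0.1372 0.04  ]] [[0.4336, 0.162], [0.4225, 0.1112]]
0.05 [[356.8 236.5]] [[0.4248 0.1465 0.05  ]] [[0.4301, 0.171], [0.4192, 0.1209]]
0.06 [[356.9 233.4]] [[0.4214 0.1558 0.06  ]] [[0.4267, 0.18], [0.4159, 0.1305]]
[ 1.23176328e-01 -1.32566823e-01  2.15258700e+00  3.16282486e-05
  1.12163388e+00  1.87694790e+00] [0.43891104 0.12911385 0.0020945 ]
```

The fingers are hovering over the lid: the near tip is at (320,535) in the crop, about 25 mm higher than the reported TCP suggests. I'll open them and feel downward in small, force-checked steps.

```bash
python3 -m pendant '[[0,0,0,0,0,0,85],[0,0,0,0,0,0,85],[0,0,0,0,0,0,85],[0,0,0,0,0,0,85],[0,0,0,0,0,0,85],[0,0,0,0,0,0,85],[0,0,0,0,0,0,85],[0,0,0.1,0,0,0,85],[0,0,0.2,0,0,0,85],[0,0,0.25,0,0,0,85]]'
```

```text
time_s: 8.7
eef_pos: [0.4386, 0.1291, -0.0084]
eef_rot: [3.141, 0.001, -0.183]
wrist_force: [-0.8, -0.4, -0.1]
gripper_width: 0.99
grasp_force: 0.0
```

```bash
python3 -m pendant '[[0,0,0.05,0,0,0,85],[0,0,0.1,0,0,0,85],[0,0,0.15,0,0,0,85],[0,0,0.2,0,0,0,85],[0,0,0.2,0,0,0,50],[0,0,0.2,0,0,0,50],[0,0,0.2,0,0,0,50],[0,0,0.2,0,0,0,50],[0,0,0.2,0,0,0,50],[0,0,0.2,0,0,0,50]]'
```

```text
time_s: 9.95
eef_pos: [0.4397, 0.1292, -0.0152]
eef_rot: [-3.141, -0.001, -0.183]
wrist_force: [-0.1, 0.5, 5.6]
gripper_width: 0.735
grasp_force: 66.0
```

```bash
python3 -m pendant '[[0,0,-0.2,0,0,0,50],[0,0,-0.5,0,0,0,50],[0,0,-0.9,0,0,0,50],[0,0,-1.3,0,0,0,50],[0,0,-1.6,0,0,0,50],[0,0,-1.7,0,0,0,50],[0,0,-1.7,0,0,0,50],[0,0,-1.7,0,0,0,50],[0,0,-1.7,0,0,0,50],[0,0,-1.7,0,0,0,50]]'; python3 - <<'E'
from h import *
im=imaging.read_camera("scene")
f=[ctrl.read_state()["wrist_force"]]
for _ in range(3): imaging.read_camera("top");f.append(ctrl.read_state()["wrist_force"])
print(np.round(f,1))
cv2.imwrite("pics/s4.png",cv2.resize(im[140:320,230:430,::-1].copy(),(667,600),interpolation=cv2.INTER_CUBIC))
for x in(.471,.601):go(x,-.2285,.054,0)
go(.539,.294,.054,1.5)
E
```

```text
time_s: 11.2
eef_pos: [0.4387, 0.129, 0.0517]
eef_rot: [3.141, 0.001, -0.183]
wrist_force: [0.1, -0.4, -1.7]
gripper_width: 0.729
grasp_force: 65.8
[[-0.4  0.3 -0.9]
 [-0.1  0.  -0.5]
 [ 0.9  0.3 -0.5]
 [-0.9  0.3 -1.4]]
to (0.471, -0.2285, 0.054, 0) shift [ 2.416  8.644 -0.049] turn [ 0.000e+00  1.000e-03 -1.049e+00]
to (0.601, -0.2285, 0.054, 0) shift [ 5.612  8.053 -0.05 ] turn [ 0.000e+00  1.000e-03 -1.049e+00]
to (0.539, 0.294, 0.054, 1.5) shift [ 1.71 -4.51 -0.05] turn [ 0.000e+00  1.000e-03 -1.199e+00]
```

View pics/s4.png

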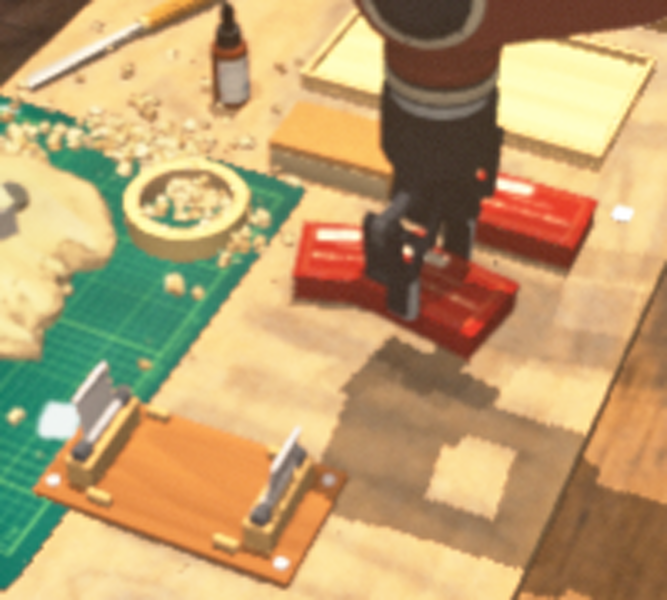

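Tin 1 is up and level over the bench, and the wrist force changes by only about 1 N, so it's an empty one. It goes in the tray.

```bash
python3 -m pendant '[[0.2,0.9,0,0,0,-0.2,50],[0.7,2.3,0,0,0,-0.5,50],[1.1,3.7,0,0,0,-0.8,50],[1.5,5.1,0,0,0,-1.05,50],[1.9,6.5,0,0,0,-1.05,50],[2.2,7.8,0,0,0,-1.05,50],[2.42,8.5,0,0,0,-1.05,50],[2.42,8.64,0,0,0,-1.05,50],[2.42,8.64,0.3,0,0,-1.05,50],[2.42,8.64,0.5,0,0,-1.05,50]]'; python3 - <<'E'
from h import *
print(proj("top",[.471,-.2285,.05]))
im=imaging.read_camera("top")
go(.471,-.2285,-.008,0)
for d in spotter.outline_of("top","tin_a"):
    c=max(cv2.findContours(d["pixels"].astype(np.uint8),0,1)[0],key=cv2.contourArea)[:,0]
    r=cv2.minAreaRect(ground("top",c,.026)[:,:2].astype(np.float32));print(np.round(r[0],4),np.round(r[1],4),round(r[2],1),round(d["conf"],2))
E
```

```text
time_s: 12.65
eef_pos: [0.4705, -0.2267, 0.0306]
eef_rot: [-3.14, 0.002, 0.002]
wrist_force: [-0.2, 0.8, -1.9]
gripper_width: 0.733
grasp_force: 65.9
[[450.16692459 252.52258044]]
to (0.471, -0.2285, -0.008, 0) shift [0.035 0.06  0.935] turn [-0.014  0.019  0.009]
[ 0.5022 -0.2314] [0.0604 0.0328] 90.0 0.78
[ 0.4279 -0.0499] [0.0984 0.0655] 0.0 0.71
[0.5238 0.0555] [0.0978 0.0647] 17.2 0.59
[0.5403 0.2915] [0.1878 0.1009] 1.5 0.21
```

```bash
python3 -m pendant '[[0,0.04,0.3,0,0,0,50],[0,0.04,0.6,0,0,0,50],[0,0.04,0.85,0,0,0,50],[0,0.04,0.95,0,0,0,50],[0,0.04,0.95,0,0,0,50],[0,0.04,0.95,0,0,0,85],[0,0.04,0.95,0,0,0,85],[0,0.04,0.95,0,0,0,85],[0,0.04,0.95,0,0,0,85],[0,0.04,0.95,0,0,0,85]]';python3 -c "
from h import *
go(.524,.0553,.05,17.2);go(.4275,-.0503,.05,0)"
```

```text
time_s: 14.0
eef_pos: [0.4712, -0.23, -0.0058]
eef_rot: [3.142, -0.0, 0.0]
wrist_force: [-0.2, 0.7, 0.1]
gripper_width: 0.994
grasp_force: 0.0
to (0.524, 0.0553, 0.05, 17.2) shift [ 1.321 -7.132 -1.396] turn [ 0.    -0.    -1.719]
to (0.4275, -0.0503, 0.05, 0) shift [-1.092 -4.492 -1.396] turn [ 0.    -0.     0.001]
```

```bash
python3 -m pendant '[[0,0,-0.7,0,0,0,85],[0,0,-1.5,0,0,0,85],[-0.3,-1.2,-1.7,0,0,0,85],[-0.7,-2.6,-1.7,0,0,0,85],[-1.0,-4.0,-1.7,0,0,0,85],[-1.1,-4.49,-1.6,0,0,0,85],[-1.1,-4.49,-1.0,0,0,0,85],[-1.1,-4.49,-0.3,0,0,0,85],[-1.1,-4.49,0.15,0,0,0,85],[-1.1,-4.49,0.22,0,0,0,85]]'
```

```text
time_s: 15.25
eef_pos: [0.4258, -0.0499, -0.016]
eef_rot: [-3.141, 0.003, 0.0]
wrist_force: [-0.2, -0.0, 0.1]
gripper_width: 0.998
grasp_force: 0.0
```

```bash
python3 -m pendant '[[0,0,0.02,0,0,0,50],[0,0,0.02,0,0,0,50],[0,0,0.02,0,0,0,50],[0,0,0.02,0,0,0,50],[0,0,0.02,0,0,0,50],[0,0,0.02,0,0,0,50],[0,0,-0.2,0,0,0,50],[0,0,-0.6,0,0,0,50],[0,0,-1.0,0,0,0,50],[0,0,-1.2,0,0,0,50]]'; python3 - <<'E'
from h import *
f=[]
for _ in range(3): imaging.read_camera("top");f.append(ctrl.read_state()["wrist_force"])
print(np.round(f,1))
for d in spotter.outline_of("top","tin_a"):
    c=max(cv2.findContours(d["pixels"].astype(np.uint8),0,1)[0],key=cv2.contourArea)[:,0]
    r=cv2.minAreaRect(ground("top",c,.026)[:,:2].astype(np.float32));print(np.round(r[0],4),np.round(r[1],4),round(r[2],1),round(d["conf"],2))
go(.603,-.2285,.054,0)
go(.539,.294,.054,1.5)
E
```

```text
time_s: 16.5
eef_pos: [0.4281, -0.0507, 0.0351]
eef_rot: [3.141, -0.003, 0.0]
wrist_force: [0.5, 0.9, -7.0]
gripper_width: 0.728
grasp_force: 68.1
[[ 1.1  0.5 -6.2]
 [ 0.  -0.5 -6.7]
 [ 0.8 -0.1 -7.4]]
[0.5246 0.0558] [0.0993 0.0657] 18.3 0.66
[ 0.4676 -0.2292] [0.0702 0.0975] 90.0 0.61
to (0.603, -0.2285, 0.054, 0) shift [ 4.398  4.454 -0.519] turn [0.    0.    0.001]
to (0.539, 0.294, 0.054, 1.5) shift [ 2.801 -8.609 -0.519] turn [ 0.     0.    -0.149]
```

This one weighs about 7 N, so it's the full tin. Before carrying it over, I'll refine the holder position using its four white screw heads in both views.

```bash
python3 - <<'E'
from h import *
T=np.array([(144,187),(66,187),(141,376),(56,376)])/2.5+[170,110]
S=np.array([(110,412),(47,492),(296,491),(253,567)])/3+[230,120]
W={}
for c,P in(("top",T),("scene",S)):
    im=cv2.imread(f"pics/{c}0.png").astype(float)
    out=[]
    for p in P:
        x,y=np.round(p).astype(int);w=im[y-3:y+4,x-3:x+4,0];w=np.clip(w-np.median(w)-25,0,None)
        yy,xx=np.mgrid[y-3:y+4,x-3:x+4];out.append(((w*xx).sum()/w.sum(),(w*yy).sum()/w.sum()))
    g=ground(c,out,.009)[:,:2];W[c]=out
    print(c,np.round(out,1).tolist(),g.round(4).tolist())
print(tri(W["scene"],W["top"]).round(4))
for n in("holder",):
  for c in("top","scene"):
    print(c,[d["conf"] for d in spotter.spot_in(c,n)])
E
```

```text
top [[227.1, 184.1], [195.3, 184.6], [226.3, 259.2], [192.3, 259.8]] [[0.6269, 0.2618], [0.6259, 0.3349], [0.4568, 0.2573], [0.4551, 0.3337]]
scene [[264.5, 260.0], [245.5, 283.5], [328.2, 283.3], [313.8, 308.4]] [[0.621, 0.2561], [0.6227, 0.3363], [0.4541, 0.256], [0.4525, 0.3319]]
[[0.6226 0.2594 0.013 ]
 [0.6251 0.3351 0.007 ]
 [0.4554 0.2567 0.0094]
 [0.4537 0.3328 0.0098]]
top [0.73]
scene [0.59]
```

```bash
python3 -m pendant '[[0,-0.3,-0.8,0,0,0,50],[0.4,-1.4,-1.5,0,0,0,50],[0.9,-2.8,-1.6,0,0,-0.06,50],[1.4,-4.2,-1.6,0,0,-0.1,50],[1.9,-5.6,-1.6,0,0,-0.12,50],[2.3,-7,-1.6,0,0,-0.12,50],[2.7,-8.2,-1.6,0,0,-0.12,50],[2.82,-8.6,-1.6,0,0,-0.12,50],[2.82,-8.65,-1.6,0,0,-0.12,50],[2.82,-8.65,-1.6,0,0,-0.12,50]]'; python3 - <<'E'
from h import *
im=imaging.read_camera("scene")
cv2.imwrite("pics/s5.png",cv2.resize(im[180:330,220:380,::-1].copy(),(640,600),interpolation=cv2.INTER_CUBIC))
go(.540,.2955,-.007,1.2)
E
```

```text
time_s: 18.05
eef_pos: [0.5393, 0.2945, 0.0964]
eef_rot: [3.14, 0.002, 0.021]
wrist_force: [-0.4, -0.5, -7.0]
gripper_width: 0.726
grasp_force: 70.7
to (0.54, 0.2955, -0.007, 1.2) shift [ 0.019 -0.032  2.591] turn [ 0.006  0.007 -0.005]
```

View pics/s5.png

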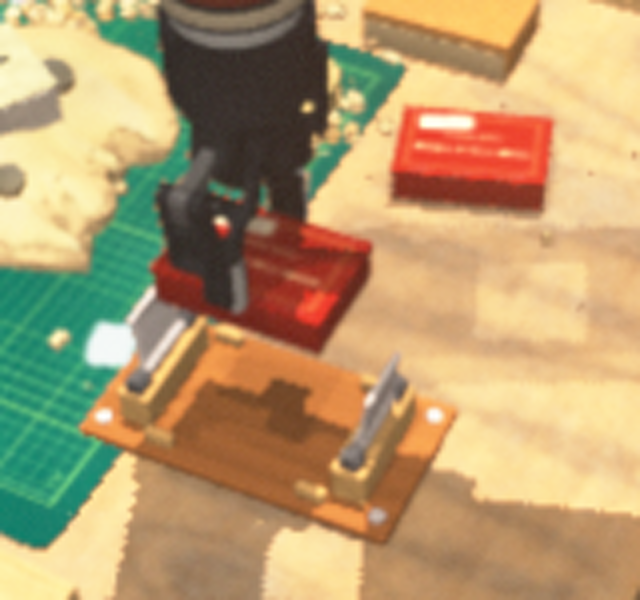

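The tin is held level over the nest between the two upright clips, which lean at crop (160,320) and (380,390). Now I lower it.

```bash
python3 -m pendant '[[0.02,-0.03,0.5,0,0,0,50],[0.02,-0.03,1.0,0,0,0,50],[0.02,-0.03,1.4,0,0,0,50],[0.02,-0.03,1.7,0,0,0,50],[0.02,-0.03,1.9,0,0,0,50],[0.02,-0.03,2.1,0,0,0,50],[0.02,-0.03,2.25,0,0,0,50],[0.02,-0.03,2.35,0,0,0,50],[0.02,-0.03,2.42,0,0,0,50],[0.02,-0.03,2.42,0,0,0,50]]'; python3 - <<'E'
from h import *
im=imaging.read_camera("scene")
cv2.imwrite("pics/s6.png",cv2.resize(im[200:320,220:350,::-1].copy(),(650,600),interpolation=cv2.INTER_CUBIC))
E
```

```text
time_s: 19.35
eef_pos: [0.5406, 0.2969, 0.0004]
eef_rot: [3.142, 0.0, 0.021]
wrist_force: [-0.8, -0.3, -7.2]
gripper_width: 0.728
grasp_force: 70.7
```

View pics/s6.png

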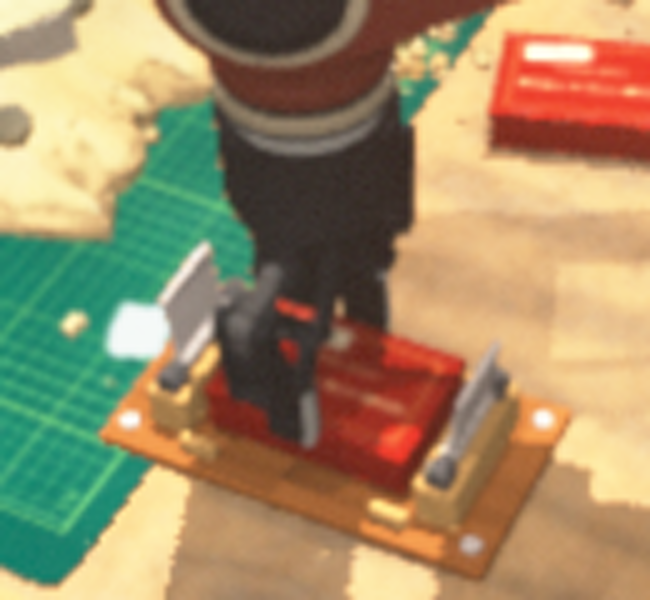

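The tin is lined up between the blocks, its near lower edge running from (213,420) to (405,490), parallel to the lips. I set it down and release.

```bash
python3 -m pendant '[[0,0,0.06,0,0,0,50],[0,0,0.12,0,0,0,50],[0,0,0.17,0,0,0,50],[0,0,0.2,0,0,0,50],[0,0,0.2,0,0,0,50],[0,0,0.2,0,0,0,80],[0,0,0.2,0,0,0,80],[0,0,0.2,0,0,0,80],[0,0,0.2,0,0,0,80],[0,0,0.2,0,0,0,80]]'; python3 -c "
from h import *
go(.524,.0553,.07,17.2);go(.524,.0553,-.0155,17.2)"
```

```text
time_s: 20.65
eef_pos: [0.5407, 0.2969, -0.0075]
eef_rot: [-3.142, -0.0, 0.021]
wrist_force: [-0.4, 0.1, -0.8]
gripper_width: 0.935
grasp_force: 0.0
to (0.524, 0.0553, 0.07, 17.2) shift [-0.546  6.03  -1.938] turn [-0.000e+00 -1.000e-03 -1.599e+00]
to (0.524, 0.0553, -0.0155, 17.2) shift [-0.546  6.03   0.2  ] turn [-0.000e+00 -1.000e-03 -1.599e+00]
```

```bash
python3 - <<'E'
from h import *
from scipy.optimize import minimize_scalar
for uv,x,y,r in(((351.4,235.4),.4445,.161,.0517),((281.6,289),.540,.329,.0004),((353.3,249.2),.443,.152,.0021),((348.7,240),.446,.168,.0353)):
    for dy in(0,.007):
        f=lambda z:abs(proj("scene",[x,y+dy,z])[0,1]-uv[1]); z=minimize_scalar(f,bounds=(-.05,.15),method="bounded").x
        print(r,round(z,4),round(z-r,4),proj("scene",[x,y+dy,z])[0].round(1),uv)
E
```

```text
0.0517 0.0795 0.0278 [349.6 235.4] (351.4, 235.4)
0.0517 0.0857 0.034 [348.5 235.4] (351.4, 235.4)
0.0004 0.0251 0.0247 [278.4 289. ] (281.6, 289)
0.0004 0.0329 0.0325 [276.5 289. ] (281.6, 289)
0.0021 0.0264 0.0243 [351.1 249.2] (353.3, 249.2)
0.0021 0.033 0.0309 [350.  249.2] (353.3, 249.2)
0.0353 0.0704 0.0351 [347.7 240. ] (348.7, 240)
0.0353 0.0767 0.0414 [346.5 240. ] (348.7, 240)
```

The fingertips read about 25 mm lower than they are, and with that allowed for the grasps fit. Next I rise, swing out past the +x clip, and close the fingers.

```bash
python3 -m pendant '[[0,0,-0.6,0,0,0,80],[0,0,-1.6,0,0,0,80],[0,0,-2.9,0,0,0,80],[0.8,0,-3.1,0,0,0,0],[2.0,0,-3.1,0,0,0,0],[3.0,0,-3.1,0,0,0,0],[3.1,0,-2.6,0,0,0,0],[3.1,0,-2.0,0,0,0,0],[3.1,0,-1.5,0,0,0,0],[3.1,0,-1.3,0,0,0,0]]'; python3 - <<'E'
from h import *
im=imaging.read_camera("scene")
cv2.imwrite("pics/s7.png",cv2.resize(im[180:320,200:350,::-1].copy(),(640,597),interpolation=cv2.INTER_CUBIC))
im=imaging.read_camera("top")
for d in spotter.outline_of("top","tin_a"):
    c=max(cv2.findContours(d["pixels"].astype(np.uint8),0,1)[0],key=cv2.contourArea)[:,0]
    r=cv2.minAreaRect(ground("top",c,.034)[:,:2].astype(np.float32));print(np.round(r[0],4),np.round(r[1],4),round(r[2],1),round(d["conf"],2))
E
```

```text
time_s: 21.9
eef_pos: [0.662, 0.2991, 0.0411]
eef_rot: [3.14, 0.005, 0.022]
wrist_force: [-0.8, 0.5, -0.4]
gripper_width: 0.001
grasp_force: 0.0
[ 0.4675 -0.2269] [0.0697 0.0966] 89.9 0.83
[0.5225 0.0554] [0.097  0.0611] 18.9 0.74
[0.5413 0.2895] [0.1    0.0647] 5.0 0.69
```

View pics/s7.png

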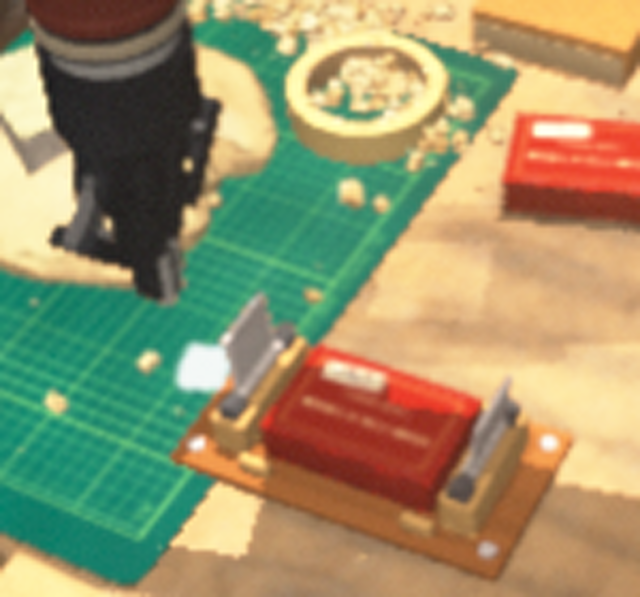

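The full tin sits flat in the nest with both clips upright, and the closed fingertip is outboard of the +x clip at crop (160,298). Now I sweep that clip down.

```bash
python3 -m pendant '[[-0.5,0,0.1,0,0,0,0],[-0.9,0,0.1,0,0,0,0],[-1.2,0,0.1,0,0,0,0],[-1.5,0,0.1,0,0,0,0],[-1.8,0,0.1,0,0,0,0],[-2.1,0,0.1,0,0,0,0],[-2.15,0,0.2,0,0,0,0],[-2.15,0,0.3,0,0,0,0],[-2.15,0,0.4,0,0,0,0],[-2.15,0,0.4,0,0,0,0]]'
```

```text
time_s: 23.3
eef_pos: [0.5781, 0.2977, 0.0278]
eef_rot: [3.141, 0.001, 0.021]
wrist_force: [-0.0, 0.3, 0.1]
gripper_width: 0.001
grasp_force: 0.1
```

```bash
python3 -m pendant '[[0,0,0.04,0,0,0,0],[0,0,0.08,0,0,0,0],[0,0,0.12,0,0,0,0],[0,0,0.14,0,0,0,0],[0,0,0.16,0,0,0,0],[0,0,0.16,0,0,0,0],[0,0,0.16,0,0,0,0],[0,0,0.16,0,0,0,0],[0,0,0.16,0,0,0,0],[0,0,0.16,0,0,0,0]]'; python3 - <<'E'
from h import *
im=imaging.read_camera("scene")
cv2.imwrite("pics/s8.png",cv2.resize(im[200:320,220:350,::-1].copy(),(650,600),interpolation=cv2.INTER_CUBIC))
E
```

```text
time_s: 24.55
eef_pos: [0.5787, 0.2977, 0.0221]
eef_rot: [3.142, -0.0, 0.021]
wrist_force: [-0.3, 0.4, 0.8]
gripper_width: 0.002
grasp_force: 0.0
```

View pics/s8.png

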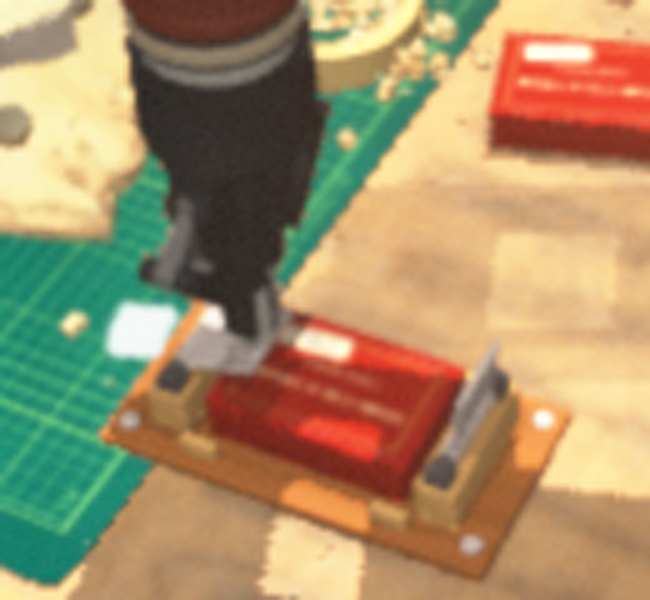

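Clip a has folded almost flat under the fingertip at crop (240,350). I'll press it to its stop, watching the force.

```bash
python3 -m pendant '[[0,0,0.02,0,0,0,0],[0,0,0.04,0,0,0,0],[0,0,0.06,0,0,0,0],[0,0,0.08,0,0,0,0],[0,0,0.08,0,0,0,0],[0,0,0.08,0,0,0,0],[0,0,0.08,0,0,0,0],[0,0,0.08,0,0,0,0],[0,0,0.08,0,0,0,0],[0,0,0.08,0,0,0,0]]'
```

```text
time_s: 25.85
eef_pos: [0.5787, 0.2977, 0.0189]
eef_rot: [-3.142, 0.0, 0.021]
wrist_force: [-0.4, 0.6, 0.0]
gripper_width: -0.001
grasp_force: 0.1
```

```bash
python3 -m pendant '[[0,0,0.02,0,0,0,0],[0,0,0.04,0,0,0,0],[0,0,0.06,0,0,0,0],[0,0,0.06,0,0,0,0],[0,0,0.06,0,0,0,0],[0,0,0.06,0,0,0,0],[0,0,0.06,0,0,0,0],[0,0,0.06,0,0,0,0],[0,0,0.06,0,0,0,0],[0,0,0.06,0,0,0,0]]'
```

```text
time_s: 27.1
eef_pos: [0.5786, 0.2977, 0.0165]
eef_rot: [3.142, 0.0, 0.021]
wrist_force: [0.9, -0.3, 0.3]
gripper_width: -0.002
grasp_force: 0.1
```

```bash
python3 -m pendant '[[0,0,0.03,0,0,0,0],[0,0,0.06,0,0,0,0],[0,0,0.08,0,0,0,0],[0,0,0.1,0,0,0,0],[0,0,0.1,0,0,0,0],[0,0,0.1,0,0,0,0],[0,0,0.1,0,0,0,0],[0,0,0.1,0,0,0,0],[0,0,0.1,0,0,0,0],[0,0,0.1,0,0,0,0]]'
```

```text
time_s: 28.35
eef_pos: [0.5787, 0.2977, 0.0125]
eef_rot: [-3.142, -0.0, 0.021]
wrist_force: [0.0, -1.1, 0.8]
gripper_width: -0.002
grasp_force: 0.0
```

```bash
python3 - <<'E'
from h import *
f=[]
for _ in range(4): im=imaging.read_camera("scene");f.append(ctrl.read_state()["wrist_force"])
print(np.mean(f,0).round(2))
for n in("clip_a","tin_a"):print(n,[(np.round(d["bbox"],1),round(d["conf"],2)) for d in spotter.spot_in("scene",n)])
h=np.array([.606,.297,.037]);u=np.array([-1,-.02,0]);w=np.array([-.02,1,0])
for a in(0,.15,.4):
  p=[h+r*(np.cos(a)*u+np.sin(a)*np.array([0,0,1]))+s*w for r in(.039,) for s in(-.02,.02)];print(a,proj("scene",p).round(1).tolist())
c=im[262:280,255:285].copy()
g=cv2.cvtColor(c,cv2.COLOR_RGB2GRAY);print(g)
E
```

```text
[ 0.35 -0.01 -0.31]
clip_a [(array([306.4, 270.8, 316.9, 289.7]), 0.43)]
tin_a [(array([376.2, 149.6, 412.5, 174. ]), 0.85), (array([314.6, 210.6, 356.3, 232.3]), 0.71), (array([258.1, 259.6, 312.4, 300.8]), 0.61)]
0 [[279.1, 265.0], [270.4, 277.4]]
0.15 [[278.7, 263.2], [270.0, 275.6]]
0.4 [[277.4, 260.0], [268.6, 272.4]]
[[158 118  96  77  67  65  61  47  45  45  45  43  44  47  45  53  85 111
  108  87  89  92  81  89 123 146 153 159 169 168]
 [191 164 156 144 141 144 130  85  66  50  43  44  46  48  42  53  90 111
  112  93  91  94  76  71  73  80  94 121 140 149]
 [194 183 176 178 181 181 170 152 138  90  52  44  47  46  47  48  82 112
  115  90  89 105 101 104  91  79  94 108 111 117]
 [181 180 175 177 181 171 167 176 171 122  66  46  46  46  44  54  79 111
  117  91  89 110 122 130 121 116 147 155 144 134]
 [174 173 174 174 171 167 161 163 166 133  74  51  49  46  45  45  72 109
  118  95  89 107 123 134 141 179 207 206 197 188]
 [173 166 170 172 168 161 162 167 166 139  85  50  47  48  46  50  71 104
  117  98  91 113 129 139 182 228 236 227 227 231]
 [166 156 164 168 162 161
[... 775 characters left out ...]
139 150 153 152 152 145
  126 108 100  89  85  79  78  78  81  84  89  96]
 [ 73  71  80 112 128 116 115 131 135 119 123 135 148 154 152 154 149 133
  100  98 102 109 117 110  98  89  81  80  77  82]
 [ 69  73 100 127 125 107 101  98  87  84  96 114 128 138 142 153 139 104
   73  76  86 104 117 117 114 101  95  98  91  85]
 [ 73  95 126 133 114 100  96  86  72  65  76  84  89  97 110 118 108  78
   66  64  73  80  89  99 104 101 106 118 108  95]
 [ 97 119 133 121 102  99  90  76  65  65  72  75  75  73  76  81  75  68
   65  69  74  77  77  81  85  87  99 108 105 107]
 [137 137 126 107 100  94  79  69  68  66  72  76  72  72  74  70  73  71
   67  65  72  77  75  80  78  80  82  82  88  99]]
```

```bash
python3 -m pendant '[[0,0,0.03,0,0,0,0],[0,0,0.06,0,0,0,0],[0,0,0.09,0,0,0,0],[0,0,0.1,0,0,0,0],[0,0,0.1,0,0,0,0],[0,0,0.1,0,0,0,0],[0,0,0.1,0,0,0,0],[0,0,0.1,0,0,0,0],[0,0,0.1,0,0,0,0],[0,0,0.1,0,0,0,0]]'
```

```text
time_s: 29.9
eef_pos: [0.5787, 0.2978, 0.0104]
eef_rot: [3.141, 0.001, 0.021]
wrist_force: [-5.9, -1.4, 10.8]
gripper_width: 0.001
grasp_force: 4.9
```

That's a solid stop at 11 N with clip a shut, and it puts the shut fingertips 27 mm above the reading. Now over to clip b.

```bash
python3 -m pendant '[[0,0,-1.0,0,0,0,0],[-0.2,0,-2.0,0,0,0,0],[-1.5,0,-2.2,0,0,0,0],[-2.8,0,-2.2,0,0,0,0],[-4.0,0,-2.0,0,0,0,0],[-4.05,0,-1.4,0,0,0,0],[-4.05,0,-0.7,0,0,0,0],[-4.05,0,-0.65,0,0,0,0],[-4.05,0,-0.65,0,0,0,0],[-4.05,0,-0.65,0,0,0,0]]'
```

```text
time_s: 31.15
eef_pos: [0.4179, 0.2948, 0.0359]
eef_rot: [-3.141, -0.002, 0.021]
wrist_force: [0.3, 0.5, -0.7]
gripper_width: 0.001
grasp_force: 0.0
```

```bash
python3 -m pendant '[[0.5,0,0,0,0,0,0],[0.9,0,0,0,0,0,0],[1.2,0,0,0,0,0,0],[1.5,0,0,0,0,0,0],[1.8,0,0,0,0,0,0],[2.1,0,0.05,0,0,0,0],[2.12,0,0.2,0,0,0,0],[2.12,0,0.35,0,0,0,0],[2.12,0,0.45,0,0,0,0],[2.12,0,0.5,0,0,0,0]]'
```

```text
time_s: 32.4
eef_pos: [0.5007, 0.2958, 0.0137]
eef_rot: [3.141, 0.001, 0.021]
wrist_force: [-0.6, -0.1, 0.6]
gripper_width: -0.002
grasp_force: 0.4
```

```bash
python3 -m pendant '[[0,0,0.03,0,0,0,0],[0,0,0.06,0,0,0,0],[0,0,0.09,0,0,0,0],[0,0,0.1,0,0,0,0],[0,0,0.12,0,0,0,0],[0,0,0.12,0,0,0,0],[0,0,0.12,0,0,0,0],[0,0,0.12,0,0,0,0],[0,0,0.12,0,0,0,0],[0,0,0.12,0,0,0,0]]'; python3 -c "
from h import *
go(.524,.0555,.06,17.5)
go(.524,.0555,-.0155,17.5)"
```

```text
time_s: 33.65
eef_pos: [0.5013, 0.296, 0.0104]
eef_rot: [3.141, 0.001, 0.021]
wrist_force: [-4.5, -0.9, 6.2]
gripper_width: 0.0
grasp_force: 2.9
to (0.524, 0.0555, 0.06, 17.5) shift [ 0.439  6.025 -1.238] turn [ 0.     0.005 -1.628]
to (0.524, 0.0555, -0.0155, 17.5) shift [0.441 6.024 0.649] turn [ 0.     0.005 -1.628]
```

Clip b is at its stop too. On to the last tin.

```bash
python3 -m pendant '[[0,0,-1.0,0,0,0,0],[0.1,1.0,-2.0,0,0,-0.2,40],[0.2,2.4,-2.0,0,0,-0.8,85],[0.3,3.8,-2.0,0,0,-1.4,85],[0.4,5.2,-2.0,0,0,-1.62,85],[0.44,6.02,-1.8,0,0,-1.62,85],[0.44,6.02,-1.2,0,0,-1.62,85],[0.44,6.02,-1.0,0,0,-1.62,85],[0.44,6.02,-1.0,0,0,-1.62,85],[0.44,6.02,-1.0,0,0,-1.62,85]]';python3 -c "
from h import *
go(.524,.0555,-.0155,17.5)"
```

```text
time_s: 34.9
eef_pos: [0.5248, 0.0561, 0.0505]
eef_rot: [3.141, -0.001, 0.305]
wrist_force: [0.4, -0.2, 0.4]
gripper_width: 0.994
grasp_force: 0.0
to (0.524, 0.0555, -0.0155, 17.5) shift [-0.026  0.008  1.65 ] turn [ 0.003 -0.008 -0.004]
```

```bash
python3 -m pendant '[[-0.03,0,0.6,0,0,0,85],[-0.03,0,1.2,0,0,0,85],[-0.03,0,1.55,0,0,0,85],[-0.03,0,1.65,0,0,0,85],[-0.03,0,1.65,0,0,0,50],[-0.03,0,1.65,0,0,0,50],[-0.03,0,1.65,0,0,0,50],[-0.03,0,1.65,0,0,0,50],[-0.03,0,1.65,0,0,0,50],[-0.03,0,1.65,0,0,0,50]]'
```

```text
time_s: 36.15
eef_pos: [0.5246, 0.0553, -0.0147]
eef_rot: [3.141, -0.003, 0.304]
wrist_force: [-0.4, 0.0, 5.7]
gripper_width: 0.733
grasp_force: 66.3
```

```bash
python3 -m pendant '[[0,0,-0.2,0,0,0,50],[0,0,-0.5,0,0,0,50],[0,0,-0.9,0,0,0,50],[0,0,-1.3,0,0,0,50],[0,0,-1.6,0,0,0,50],[0,0,-1.9,0,0,0,50],[0,0,-1.9,0,0,0,50],[0,0,-1.9,0,0,0,50],[0,0,-1.9,0,0,0,50],[0,0,-1.9,0,0,0,50]]';python3 -c "
from h import *
go(.602,-.2285,.054,0)"
```

```text
time_s: 37.4
eef_pos: [0.5226, 0.0553, 0.0591]
eef_rot: [-3.141, 0.001, 0.304]
wrist_force: [-0.1, 0.0, -1.4]
gripper_width: 0.733
grasp_force: 65.8
to (0.602, -0.2285, 0.054, 0) shift [-0.229  7.365  0.124] turn [-1.000e-03  7.000e-03  1.741e+00]
```

Empty, as expected. Into the tray's far half.

```bash
python3 -m pendant '[[0,1.0,0,0,0,0.3,50],[-0.05,2.4,0,0,0,0.8,50],[-0.1,3.8,0,0,0,1.3,50],[-0.15,5.2,0,0,0,1.74,50],[-0.2,6.5,0,0,0,1.74,50],[-0.23,7.3,0,0,0,1.74,50],[-0.23,7.37,0,0,0,1.74,50],[-0.23,7.37,0.4,0,0,1.74,50],[-0.23,7.37,0.7,0,0,1.74,50],[-0.23,7.37,0.8,0,0,1.74,50]]';python3 -c "
from h import *
go(.602,-.2285,-.006,0)"
```

```text
time_s: 38.65
eef_pos: [0.601, -0.2269, 0.0252]
eef_rot: [-3.14, 0.003, 0.001]
wrist_force: [-0.7, 0.4, -1.1]
gripper_width: 0.73
grasp_force: 66.0
to (0.602, -0.2285, -0.006, 0) shift [0.029 0.04  0.781] turn [-0.011  0.02   0.009]
```

```bash
python3 -m pendant '[[0,0.04,0.3,0,0,0,50],[0,0.04,0.55,0,0,0,50],[0,0.04,0.72,0,0,0,50],[0,0.04,0.8,0,0,0,50],[0,0.04,0.8,0,0,0,50],[0,0.04,0.8,0,0,0,85],[0,0.04,0.8,0,0,0,85],[0,0.04,0.8,0,0,0,85],[0,0.04,0.8,0,0,0,85],[0,0.04,0.8,0,0,0,85]]'
```

```text
time_s: 39.9
eef_pos: [0.6025, -0.2303, -0.0042]
eef_rot: [3.142, -0.0, 0.0]
wrist_force: [-0.4, -0.5, -0.3]
gripper_width: 0.995
grasp_force: 0.0
```

```bash
python3 -m pendant '[[0,0,-0.5,0,0,0,85],[0,0,-1.5,0,0,0,85],[0,0,-3,0,0,0,85],[-1,1,-4,0,0,0,85],[-2,2,-5,0,0,0,85],[-3,3.0,-5,0,0,0,85],[-4,4.2,-5,0,0,0,85],[-4,5.0,-5,0,0,0,85],[-4,5.0,-5,0,0,0,85],[-4,5.0,-5,0,0,0,85]]'; python3 - <<'E'
from h import *
im=imaging.read_camera("top")
for d in spotter.outline_of("top","tin_a"):
    c=max(cv2.findContours(d["pixels"].astype(np.uint8),0,1)[0],key=cv2.contourArea)[:,0]
    r=cv2.minAreaRect(ground("top",c,.033)[:,:2].astype(np.float32));print(np.round(r[0],4),np.round(r[1],4),round(r[2],1),round(d["conf"],2))
im=imaging.read_camera("scene")
for c in("top","scene"):
  for n in("clip_a","tin_a"):print(c,n,[(np.round(d["bbox"],1).tolist(),round(d["conf"],2)) for d in spotter.spot_in(c,n)])
def flap(sg,a):
  h=np.array([.540+sg*.066,.2955+sg*.0014,.037]);u=np.array([-sg,-.02*sg,0]);w=np.array([-.02,1,0])
  return np.array([h+r*(np.cos(a)*u+np.sin(a)*np.array([0,0,1]))+s*w for r,s in((.006,-.02),(.039,-.02),(.039,.02),(.006,.02))])
for sg in(1,-1):
  for a in(0,.15,.3): print(sg,a,proj("scene",flap(sg,a)).round(1).tolist(),proj("top",flap(sg,a)).round(1).tolist())
np.save("fin.npy",im)
# brightness/saturation mask of grey flap
hsv=cv2.cvtColor(im,cv2.COLOR_RGB2HSV);g=(hsv[:,:,1]<60)&(hsv[:,:,2]>90)
for y in range(255,298):print(y,''.join('#' if v else '.' for v in g[y,240:325]))
E
```

```text
time_s: 41.15
eef_pos: [0.4428, -0.43, 0.1966]
eef_rot: [3.141, -0.001, 0.0]
wrist_force: [0.4, 0.1, -0.2]
gripper_width: 1.0
grasp_force: 0.0
[0.5412 0.2927] [0.0933 0.0707] 2.8 0.84
[ 0.4675 -0.2281] [0.0719 0.0967] 89.9 0.56
top clip_a [([193.7, 230.9, 216.2, 257.4], 0.87), ([194.7, 187.5, 216.3, 208.0], 0.63)]
top tin_a [([192.2, 199.9, 225.5, 239.4], 0.91), ([427.8, 170.3, 463.1, 217.1], 0.73), ([429.1, 231.9, 467.6, 278.9], 0.64)]
scene clip_a [([253.6, 262.0, 276.7, 280.4], 0.77), ([294.5, 275.0, 317.9, 288.8], 0.71)]
scene tin_a [([377.5, 151.8, 414.0, 175.3], 0.94), ([260.8, 256.1, 313.5, 300.3], 0.92), ([335.8, 142.2, 369.7, 164.0], 0.56)]
1 0 [[266.4, 260.6], [279.1, 265.0], [270.4, 277.4], [257.5, 272.7]] [[216.7, 193.5], [216.4, 208.3], [198.3, 208.6], [198.8, 193.8]]
1 0.15 [[266.3, 260.3], [278.7, 263.2], [270.0, 275.6], [257.4, 272.4]] [[216.6, 193.4], [215.7, 207.7], [197.5, 208.1], [198.6, 193.7]]
1 0.3 [[266.2, 260.0], [278.0, 261.3], [269.3, 273.7], [257.3, 272.1]] [[216.5, 193.2], [215.0, 206.8], [196.7, 207.1], [198.5, 193.6]]
-1 0 [[313.8, 277.0], [300.5, 272.3
[... 3544 characters left out ...]
.................................................########.............
291 ........#..........................................................####..............
292 ...................................................................####..............
293 ..................................................................####...............
294 ..................................................................####...............
295 ..................................................................####...............
296 ....................................................................#................
297 .....................................................................................
```

Both flaps match the 0 rad projection, the full tin is centred in the nest, and both empties are inside the tray. Handing in.

```bash
python3 -c "
from rig import job_done
print(job_done())"
```

```text
the job is handed in; nothing more can be done
None
```

I handed the job in at about 41 s: the full tin (about 0.7 kg) is in the nest with both clips folded down, and the two empty tins lie flat in the tray, lengthwise end to end rather than across it; no verdict was returned.

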